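Clip the dip basket to the drip stand and swing it over the dish

ROBOT

A 6-joint arm with a two-finger parallel gripper is mounted at the origin on a cart in front of the work surface, level with it; the furniture and walls round the work are solid. World frame = base frame: x ahead of the robot, y to its left, z up, the work surface at z = 0. Lengths are in m, angles in degrees, forces in N, time in s.
With the tool pointing down it reaches from about 0.375 to 0.9 m from the base axis. Payload 3.1 kg.
Tool frame: the origin (TCP) lies midway between the tips of the shut fingers; the grasp point (between the pads) lies 19 mm behind it; z points along the fingers, y is the direction in which the jaws open and shut (so a half turn about z gives the same grasp; the last joint's range is limited). The gripper opens to 87 mm and grips with 3 to 60 N. Pads are 19 mm wide; open, the fingers measure 117 mm over their backs; the gripper's body (75 mm by 190 mm) begins 51 mm behind the grasp point.
Start: joints at [-82.878, 30.224, 82.088, -0, 67.689, -10.227], TCP at [0.186, -0.597, 0.223] pointing down, gripper open.
Joint ranges: [-176.69, 176.69], [-43.24, 126.21], [12.49, 139.97], [-82, 262], [0, 151.66], [-163.58, 163.58]. Speed limits (degrees/s): [159.86, 159.86, 180, 180, 180, 180].

INTERFACE

Orientations are given as a 3x3 rotation matrix whose columns are the frame's x, y, z axes.
In Python, from rig import bot, capture, get_calibration gives the robot as it stands.
- The arm moves only by the tool play_rows, never from a script. Its arguments are lists of equal length, an entry for each row: "fingers": the closure in counts, from 0 (fully open) to 255 (shut); "linear": the shift along the tool's x, y, z in mm, a list of three; "rot": the turn, a rotation vector about the tool's x, y, z in degrees, a list of three. A call has 1 to 20 rows; each row is the pose to reach, as a shift and turn from the pose commanded when the call began, along the tool's axes at that moment; what a row does not reach only later rows make up. A row lasts 1/10 s, in which the tool goes at most 50 mm and 8.59 degrees, less where a joint would pass 70% of its speed; a pose out of reach is approached as far as the arm can. A call with a gripper value outside its range is refused whole. The fingers move at their own pace and stop on an object; the grip force is fixed at half the most. Time passes only in rows, so rows that repeat a pose let the fingers close. It gives the time, the measured TCP pose, the force and the opening at its end, in the units of the state.
- bot.read_state(): the state, without advancing time (a new reading comes with each control period).
- capture(name): name is "scene" or "top"; returns the picture (400x640x3 uint8, red, green, blue); there is no depth.
- get_calibration(name): a dict with "vfov" (degrees; the focal length in pixels is half the picture's height over the tangent of half this angle, whatever the lens; pixels are square), "cx", "cy" (the principal point, pixels), "camera_from_world" (4x4, takes a point from world to camera coordinates). Camera axes: x right, y down, z forward; pixel columns grow to the right and rows downward; lengths in m; the calibration is good to about 2 mm. A picture is of the moment at which its call begins. get_calibration takes no time and is no camera call.
- bot.hand_in(): hands the job in, once; it reports no verdict.
The state is a dict: "time_s": time; "joint_positions": joint angles; "qvel": joint speeds; "tau": joint torques, N m; "position": TCP position; "tcp_rot": TCP orientation; "force": force on the tool from outside, world axes, zero at the start; "moment": the same for the moment, N m; "opening": opening from 0.0 (shut) to 1.0 (fully open).
Only numpy, scipy, OpenCV 4.12 (cv2) and the standard library are available. Lean on these libraries where they do the work, as an engineer would, in place of code of your own. Each camera call takes 0.05 s, during which the arm holds its last target.

TASK

Hook the copper dip basket onto the drip stand: press the red spring gate of its snap hook against the outer bar of the eye on the swing arm, roughly where the arm stands now, until the bar is inside and the gate has sprung shut, and let the basket hang from the eye. Only then swing the arm to the robot's right, as far as its stop, so that the basket hangs still over the dish. Never tip the basket, and leave the cutters, the charcoal block and the tweezers alone.

Things in the scene. Friction and masses are not known exactly. Their poses are not given: they have to be found in the camera images.
- basket: Loose copper dip basket, 0.25 kg, 150 mm tall, upright on the bench: perforated cup 72 mm across, 34 mm high, bail wires, brass snap hook, black grip tab on top. Origin: centre of the underside, z up. The hook is a closed loop 10 mm thick (along y) in the x-z plane: spine on the -x side, mouth with the red gate on the +x side. All hook points have these axes
- hook_seat (a point): Centre of an 8 mm bar seated in the hook's crook: on the basket's axis, 108 mm above the underside. The crook is an inverted-V roof (30 degrees to either side). Inside space of the hook: 16 mm to the gate's line in +x, 24 mm to the spine in -x; from the seat 38 mm down to the hook's foot
- hook_mouth (a point): Middle of the shut gate: 16 mm toward +x and 21 mm below the seat. A level 8 mm bar at this height (+-8 mm) enters here; sloped lips above and below reach 15 mm further out. It slips over the gate's tip when about 30 mm inside this point (then 14 mm on the -x side of the seat; 20 mm is the limit). Then bring the seat over the bar and lower 21 mm
- gate (a joint): Red spring gate of the hook, 27 mm long, hinged at its lower end: 0 = shut, up to 1.35 rad as its upper end swings inward (-x of the basket). A spring always closes it; a push of 1 to 3 N opens it, and it springs shut behind the bar
- grip_tab (a point): Centre of the black grip tab on top of the hook, 28 mm above the seat, 136 mm above the basket's underside. The tab is 24 mm along x, 12 mm thick along y (grip it across y from above), 28 mm high
- stand: drip stand, fixed: steel base plate 200 x 200 x 8 mm with a post of radius 9 mm. Origin: on the post's axis at bench height, z up. The arm pivots on the post's axis at 163 mm
- swing_arm (a joint): angle of the arm about the post: 0 = the arm points along the stand's -x (toward the robot); it grows as the arm turns counter-clockwise seen from above, which carries the eye toward the robot's right (-y); the stop is at 0.85 rad. It stays where it is left (pivot friction 0.12 N m)
- eye_bar (a point): Middle of the outer bar of the eye, 135 mm from the post's axis, 163 mm above the bench. The eye is a closed level loop of 8 mm steel rod: outer bar along y, side rods at y +-24 mm, inner rod 67 mm further in. Axes of the arm: +x from the eye to the post, y along the bar, z up. The hook's +x must point along this +x; press the hook that way, astride the bar
- push_pin (a point): Middle of the upright pin on the arm for pushing it round: 45 mm from the post's axis, 188 mm above the bench; 10 mm thick from 168 mm up, with a black 16 mm ball on top centred 207 mm above the bench. Axes of the arm
- dish_centre (a point): centre of the rim of the white dish (104 mm across, fixed) on the base plate, 26 mm above the bench; the hanging basket's underside is about 55 mm above the bench
- cutters: yellow-handled cutters, 151 x 72 x 14 mm, lying loose; origin at the centre of the underside
- charcoal: black charcoal block, 51 x 59 x 35 mm, loose; origin at the centre of the underside
- tweezers: tweezers with red grips, 162 x 29 x 10 mm, lying loose; origin at the centre of the underside
- torch_stand_b: Sheet-metal torch rest between basket and drip stand, fixed, an obstacle: base strip 257 mm along x, 70 mm wide, with an upright plate 206 mm high at its far end (129 mm from the origin in +x) and a lip 40 mm high at its near end. Origin: centre of the underside; it never moves
Things that resemble listed ones, but are neither listed nor needed, are in the scene too. Leave any pink look-alike of the basket alone.

How it is judged (in metres and radians):
On the way, in this order (a step that is already met when the one before it is completed fails the run):
1. the eye's outer bar is inside the snap hook, the gate is shut, and the arm is still at least 0.3 rad from its stop (x of eye_bar in the frame of basket between -0.026 and 0.014 m and y of eye_bar in the frame of basket between -0.022 and 0.022 m and z of eye_bar in the frame of basket between 0.07 and 0.116 m and value of joint gate below 0.12 rad and value of joint swing_arm below 0.55 rad), for 0.2 s.
2. the arm is swung to within 0.06 rad of its stop (value of joint swing_arm above 0.79 rad), for 0.2 s.
At the end, for the whole second after the job is handed in: Basket hangs by the hook's crook on the eye's outer bar (bar within 12 mm of the seat across, 6 mm in height), gate shut (under 0.12 rad), arm within 0.06 rad of its stop, basket within 40 mm of the dish's centre seen from above, upright within 0.25 rad, still (under 0.05 m/s) (value of joint swing_arm above 0.79 rad and value of joint gate below 0.12 rad and x of eye_bar in the frame of basket between -0.012 and 0.012 m and y of eye_bar in the frame of basket between -0.022 and 0.022 m and z of eye_bar in the frame of basket between 0.101 and 0.114 m and angle between basket's own z axis and vertical below 0.25 rad and horizontal distance between basket and dish_centre below 0.04 m and linear speed of basket below 0.05 m/s); the robot touches nothing.
It fails at once if the basket is tipped by more than 0.7 rad (angle between basket's own z axis and vertical above 0.7 rad).
It fails at once if the cutters, the charcoal block or the tweezers are moved by more than 30 mm (distance of any of cutters, charcoal, tweezers from where it was at the start of the episode above 0.03 m).
It also fails if it takes over 58 s, if anything falls off the work surface, if the arm or the gripper's body presses on something with over 40 N, if the wrist force passes 120 N, or if a joint passes its speed limit or range.

## Working session

There is one attempt and no reset: what is moved stays moved. The work goes in short steps, Python scripts to look and compute and a tool call to move; the robot and the scene stay as the last step left them, time stands still between calls to the robot, and variables do not carry over. Pictures are saved under pics/ and viewed, and the job is handed in when it is done.

Besides the shell and the picture viewer there is one more tool, called after ">>>" as name(argument=value, ...), one argument or row to a line, values as JSON. play_rows: Moves the arm, as the interface text tells. Its arguments: {"type":"object","properties":{"fingers":{"type":"array"},"linear":{"type":"array"},"rot":{"type":"array"}},"required":["fingers","linear","rot"]}

```bash
mkdir -p pics; ls
python3 - <<'E'
from rig import bot,capture,get_calibration
import cv2
for n in("scene","top"):
    im=capture(n); cv2.imwrite(f"pics/{n}0.png",im[:,:,::-1]); print(n,get_calibration(n))
print(bot.read_state())
E
```

```text
pics
scene {'vfov': 44.85560143321338, 'cx': 322.3064050910635, 'cy': 198.8037556002784, 'camera_from_world': array([[-0.61431581, -0.789059  , -0.00140629,  0.25362121],
       [-0.57920095,  0.45214134, -0.67830264,  0.43967999],
       [ 0.53585665, -0.41587751, -0.73478129,  1.13315997],
       [ 0.        ,  0.        ,  0.        ,  1.        ]])}
top {'vfov': 50.08291970915569, 'cx': 317.4040607852778, 'cy': 196.79191514387608, 'camera_from_world': array([[-0.02835696, -0.99949624, -0.01425293, -0.08735453],
       [-0.99695256,  0.02931568, -0.07229233,  0.53820605],
       [ 0.07267375,  0.01215951, -0.99728164,  1.36350311],
       [ 0.        ,  0.        ,  0.        ,  1.        ]])}
{'time_s': 0.1, 'joint_positions': array([-8.28772644e+01,  3.02750466e+01,  8.21477992e+01, -1.23789163e-03,
        6.76903859e+01, -1.02262614e+01]), 'qvel': array([-0.058835  , -0.14843785, -0.17428838, -0.0198644 ,  0.06016901,
       -0.02217842]), 'tau': array([-6.19305756e-04, -4.40988028e+01, -1.77148694e+01,  6.34294865e-02,
        5.34098712e-02, -4.81111965e-05]), 'position': array([ 0.18632005, -0.59589623,  0.22166132]), 'tcp_rot': array([[ 9.54503740e-01,  2.98198827e-01, -2.64881083e-04],
       [ 2.98198761e-01, -9.54501788e-01,  1.95853415e-03],
       [ 3.31203119e-04, -1.94841538e-03, -9.99998047e-01]]), 'force': array([ 0.53130483,  0.10185458, -0.04149025]), 'moment': array([-0.02179104, -0.00059095, -0.02049903]), 'opening': 0.9985707436081466}
```

View pics/scene0.png

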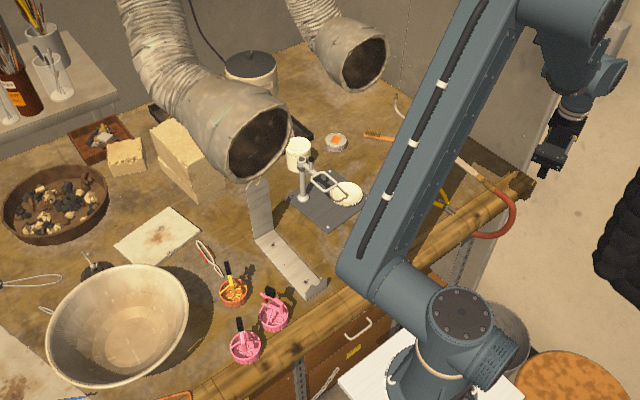

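View pics/top0.png

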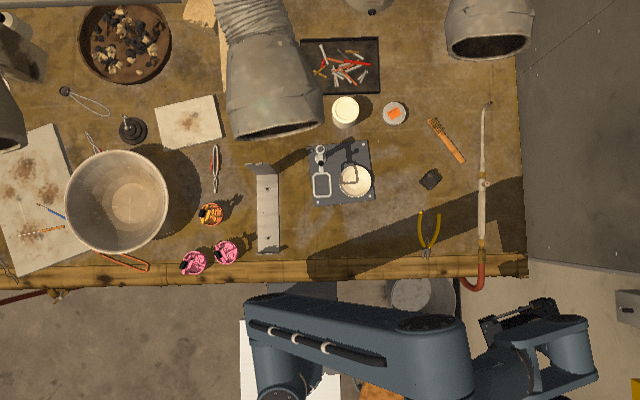

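The orange-copper basket is at top (210,213) / scene (232,288). The two pink look-alikes are at top (193,262) and (226,250). The copper colour fits the description. I'll confirm it with enlarged crops.

Run:
```python
import cv2,numpy as np
s=cv2.imread("pics/scene0.png");t=cv2.imread("pics/top0.png")
a=cv2.resize(s[250:370,180:310],None,fx=5,fy=5,interpolation=cv2.INTER_CUBIC)
cv2.imwrite("pics/c1.png",a)
cv2.imwrite("pics/c2.png",cv2.resize(t[180:280,170:270],None,fx=6,fy=6,interpolation=cv2.INTER_CUBIC))
cv2.imwrite("pics/c3.png",cv2.resize(s[130:240,240:380],None,fx=5.4,fy=5.4,interpolation=cv2.INTER_CUBIC))
cv2.imwrite("pics/c4.png",cv2.resize(t[130:215,300:385],None,fx=7,fy=7,interpolation=cv2.INTER_CUBIC))
```

```text
(no output)
```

View pics/c1.png

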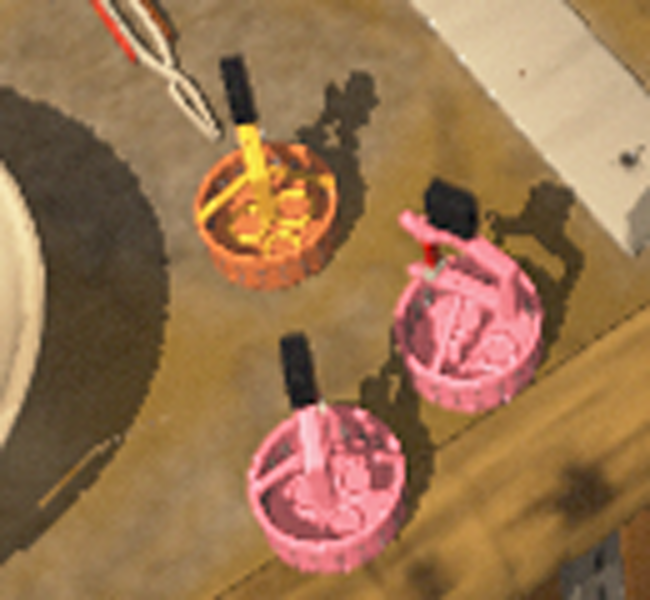

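View pics/c2.png

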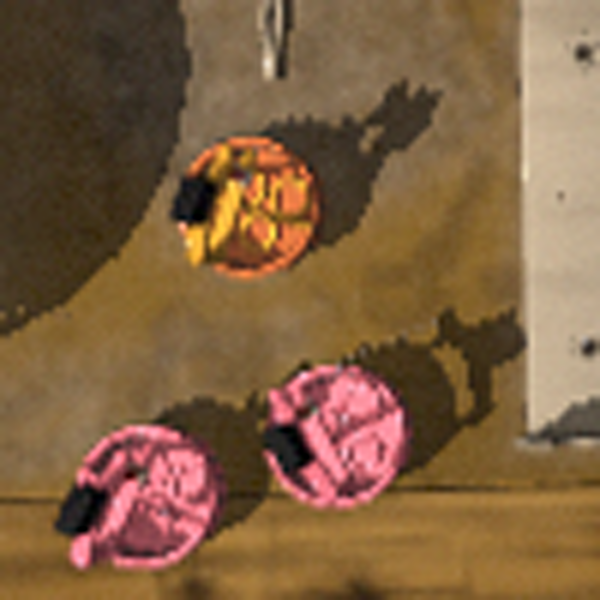

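View pics/c3.png

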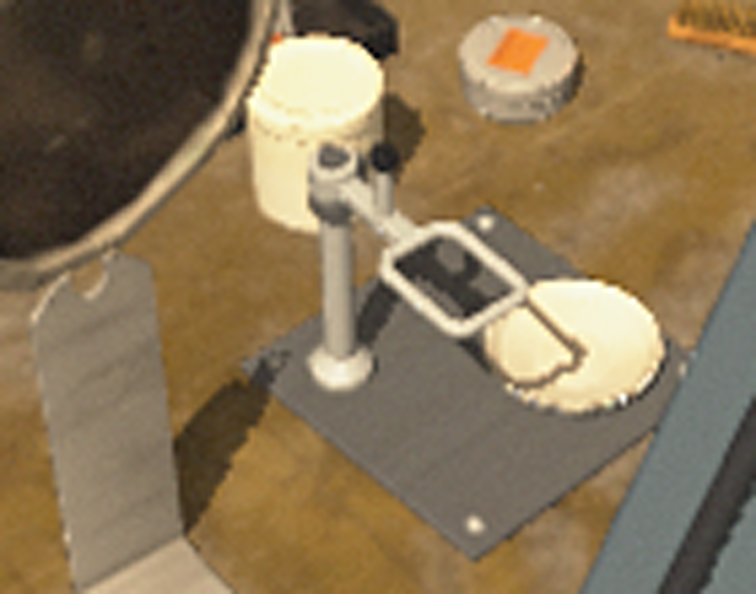

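View pics/c4.png

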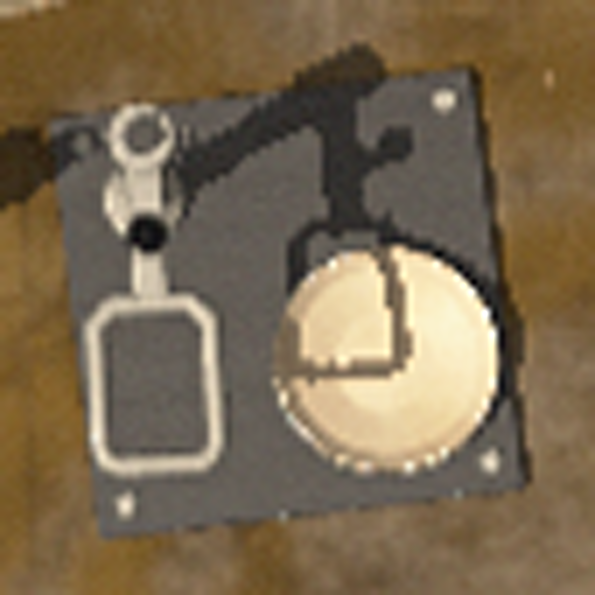

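Confirmed: the orange copper basket with yellow hook at top (~210,213) is the only non-pink one, and the tweezers tip is just above it at top (216,190). In the scene view its tab is seen edge-on and no red gate shows. The eye is at top (322,185), the pin ball at (321,163) and the dish at (356,181). Next I'll measure.

```bash
cat > h.py <<'E'
import numpy as np, cv2
from rig import bot,capture,get_calibration
C={}
for n in("scene","top"):
    c=get_calibration(n); T=c["camera_from_world"]; f=200/np.tan(np.radians(c["vfov"]/2))
    C[n]=(T[:3,:3],T[:3,3],f,c["cx"],c["cy"])
def proj(n,p):
    R,t,f,cx,cy=C[n]; q=np.asarray(p)@R.T+t; return np.stack([cx+f*q[...,0]/q[...,2],cy+f*q[...,1]/q[...,2]],-1)
def ray(n,uv):
    R,t,f,cx,cy=C[n]; d=R.T@np.array([(uv[0]-cx)/f,(uv[1]-cy)/f,1]); return -R.T@t,d/np.linalg.norm(d)
def plane(n,uv,z):
    o,d=ray(n,uv); return o+d*(z-o[2])/d[2]
def tri(a,b):
    o1,d1=ray("scene",a);o2,d2=ray("top",b)
    s=np.linalg.lstsq(np.stack([d1,-d2],1),o2-o1,rcond=None)[0]
    p,q=o1+s[0]*d1,o2+s[1]*d2; return (p+q)/2,np.linalg.norm(p-q)
def cent(m,box):
    x0,y0,x1,y1=box; k=np.zeros_like(m); k[y0:y1,x0:x1]=m[y0:y1,x0:x1]
    n,l,s,c=cv2.connectedComponentsWithStats(k.astype(np.uint8)); i=1+np.argmax(s[1:,4]); return c[i],s[i],l==i
E
python3 - <<'E'
from h import *
S=cv2.imread("pics/scene0.png").astype(int);T=cv2.imread("pics/top0.png").astype(int)
print("cams",ray("scene",(0,0))[0],ray("top",(0,0))[0])
bs=cent(S.max(2)<45,(220,255,238,280)); bt=cent(T.max(2)<45,(196,205,212,220))
print("tab",bs[0],bs[1],bt[0],bt[1]); print(tri(bs[0],bt[0]))
for n,m in(("s",bs[2]),("t",bt[2])):
    print(n,cv2.minAreaRect(np.argwhere(m)[:,::-1].astype(np.float32)))
# orange cup
hs=cv2.cvtColor(T.astype(np.uint8),cv2.COLOR_BGR2HSV); m=(hs[...,0]<24)&(hs[...,1]>150)&(hs[...,2]>110)
ct=cent(m,(194,198,228,232)); print("cup top",ct[0],ct[1],plane("top",(ct[1][0]+ct[1][2]/2,ct[1][1]+ct[1][3]/2),.03))
# red px
for n,I,b in(("S",S,(205,250,260,310)),("T",T,(190,195,230,232))):
    B,G,R=I[...,0],I[...,1],I[...,2]; r=(R>110)&(G<60)&(B<60); r2=np.argwhere(r); print(n,[(x,y) for y,x in r2 if b[0]<=x<b[2] and b[1]<=y<b[3]][:30])
# stand
bs=cent(S.max(2)<40,(305,150,318,165)); bt=cent(T.max(2)<40,(314,157,328,169))
print("ball",bs[0],bs[1],bt[0],bt[1],tri(bs[0],bt[0]))
# rods: eye mask in top
l=T.min(2)>140; e=cent(l,(308,165,336,200)); print("eye",e[0],e[1])
x,y,w,h,_=e[1]
E
```

```text
cams [-0.19674471  0.47258035  1.13121751] [ 0.43499791 -0.11966793  1.39745973]
tab [227.21621622 268.56756757] [225 262   6  13  37] [201.82926829 212.90243902] [199 209   7   8  41]
(array([0.48895436, 0.23851676, 0.13589329]), np.float64(0.0008427456703861359))
s ((227.11767578125, 267.9706115722656), (12.126781463623047, 3.6380343437194824), 75.96376037597656)
t ((202.0, 212.5), (7.0, 6.0), 90.0)
cup top [211.95503212 217.92077088] [194 203  34  29 467] [0.47818742 0.23960827 0.03      ]
S [(np.int64(206), np.int64(261))]
T [(np.int64(216), np.int64(212)), (np.int64(222), np.int64(212)), (np.int64(216), np.int64(213)), (np.int64(221), np.int64(215)), (np.int64(216), np.int64(218)), (np.int64(211), np.int64(219)), (np.int64(209), np.int64(220)), (np.int64(216), np.int64(222)), (np.int64(213), np.int64(223))]
ball [312. 159.] [311 158   3   3   4] [320.6875 163.    ] [319 161   5   5  16] (array([ 0.61480606, -0.11851741,  0.20905466]), np.float64(0.003927452291425177))
eye [321.52980132 182.08609272] [312 166  20  32 151]
```

Run:
```python
import cv2
s=cv2.imread("pics/scene0.png");t=cv2.imread("pics/top0.png")
cv2.imwrite("pics/d1.png",cv2.resize(s[255:313,205:265],None,fx=10,fy=10,interpolation=cv2.INTER_NEAREST))
cv2.imwrite("pics/d2.png",cv2.resize(t[190:235,190:250],None,fx=12,fy=12,interpolation=cv2.INTER_NEAREST))
```

```text
(no output)
```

View pics/d1.png

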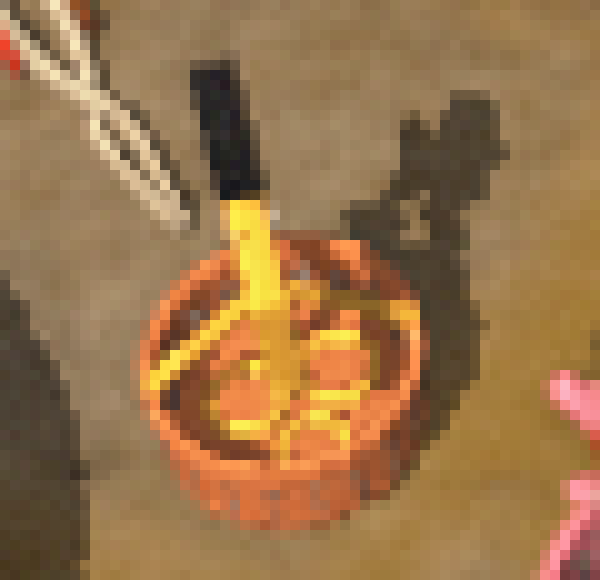

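View pics/d2.png

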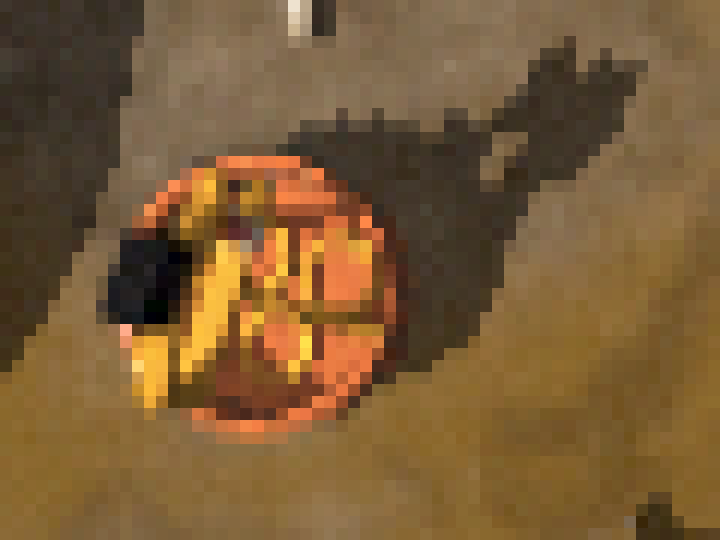

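Run:
```python
from h import *
T=cv2.imread("pics/top0.png"); S=cv2.imread("pics/scene0.png")
# subpixel: upsample
def up(I,x0,y0,x1,y1,k=8): return cv2.resize(I[y0:y1,x0:x1],None,fx=k,fy=k,interpolation=cv2.INTER_CUBIC)
k=8
for n,I,box,seed in(("top",T,(306,160,338,204),(321,183)),("scene",S,(305,165,345,200),(324,181))):
    u=up(I,*box); g=u.min(2)
    for th in(110,125):
        m=(g<th).astype(np.uint8); nn,l=cv2.connectedComponents(m,connectivity=4)
        i=l[int((seed[1]-box[1]+.5)*k),int((seed[0]-box[0]+.5)*k)]
        cs,_=cv2.findContours((l==i).astype(np.uint8),cv2.RETR_EXTERNAL,cv2.CHAIN_APPROX_NONE)
        pts=(cs[0][:,0]+.5)/k-.5+np.array(box[:2])
        P=np.array([plane(n,p,.163) for p in pts])[:,:2]
        r=cv2.minAreaRect((P*1000).astype(np.float32)); print(n,th,r)
# post top & others
print("post cap top",plane("top",(320.3,149),.175))
t=plane("top",(320.69,163),.213); print("ball top",t)
# cup circle
hs=cv2.cvtColor(T,cv2.COLOR_BGR2HSV); 
print("cup",plane("top",(212,214.3),.032))
for y in(-10,-19,-28):
    a=np.radians(y);R=np.array([[np.cos(a),-np.sin(a),0],[np.sin(a),np.cos(a),0],[0,0,1]])
    q=np.array([[-.029,0,.106],[-.029,0,.08],[.031,0,.098],[0.031,0,.075],[0,0,.136],[0,.033,.034],[0,-.033,.034]])@R.T+[.489,.2385,0]
    print(y,proj("top",q).round(1).tolist(),proj("scene",q).round(1).tolist())
```

```text
top 110 ((560.4215087890625, -117.57511138916016), (59.69498825073242, 41.820457458496094), 1.5701491832733154)
top 125 ((560.47265625, -117.54898071289062), (60.987640380859375, 42.78059768676758), 1.379538893699646)
scene 110 ((562.2772827148438, -119.63072204589844), (58.17328643798828, 38.99815368652344), 1.1471370458602905)
scene 125 ((562.3335571289062, -119.66981506347656), (59.32688522338867, 39.66891860961914), 1.2084170579910278)
post cap top [ 0.66209096 -0.11704165  0.175     ]
ball top [ 0.61553208 -0.11707187  0.213     ]
cup [0.48826458 0.23576662 0.032     ]
-10 [[203.2, 222.8], [205.5, 222.9], [207.1, 203.3], [209.1, 203.8], [201.9, 213.0], [200.8, 212.6], [221.1, 215.6]] [[232.9, 284.0], [234.3, 289.7], [225.0, 268.1], [226.3, 273.2], [227.0, 268.5], [220.8, 295.9], [244.5, 285.7]]
-19 [[201.7, 222.5], [204.1, 222.6], [208.7, 203.7], [210.7, 204.1], [201.9, 213.0], [201.2, 211.0], [220.8, 217.2]] [[231.1, 284.7], [232.6, 290.3], [226.8, 267.5], [228.1, 272.5], [227.0, 268.5], [220.2, 294.3], [245.0, 287.3]]
-28 [[200.3, 221.9], [202.8, 222.0], [210.1, 204.3], [212.1, 204.7], [201.9, 213.0], [201.9, 209.5], [220.1, 218.7]] [[229.3, 285.1], [230.8, 290.7], [228.7, 267.1], [230.0, 272.2], [227.0, 268.5], [220.0, 292.7], [245.3, 288.9]]
```

Run:
```python
from h import *
for a,b in(((231,165),(238,137)),((291,105),(322,122)),((270,172),(262,138)),((240,181),(240,138)),((241,181),(250,139))): print("duct",tri(a,b))
print("plate top corners",tri((250,180),(248,163)),tri((269,178),(275,166)), plane("top",(258,163),.206),plane("top",(277,166),.206),plane("top",(257,252),.04),plane("top",(281,252),.04))
print("tweezer",plane("top",(215.5,190),.005),"pink",plane("top",(188,263),.136),plane("top",(218,254),.136))
print("bowl rim",plane("top",(167,200),.1),plane("top",(167,200),.15))
```

```text
duct (array([0.68154907, 0.09881154, 0.26372022]), np.float64(0.01068058105899489))
duct (array([ 0.70129529, -0.12152216,  0.34126079]), np.float64(0.005570756801213069))
duct (array([0.66865224, 0.02195219, 0.21125163]), np.float64(0.06435936954688058))
duct (array([0.68227495, 0.09453296, 0.20561736]), np.float64(0.036707611619185336))
duct (array([0.69008234, 0.07769909, 0.18538833]), np.float64(0.016034757224546763))
plate top corners (array([0.61560074, 0.07928148, 0.24711998]), np.float64(0.0023307772348284037)) (array([0.61483867, 0.01547901, 0.21442096]), np.float64(0.012560837210573305)) [0.6219817  0.05917206 0.206     ] [0.61185121 0.00586545 0.206     ] [0.36487453 0.09243766 0.04      ] [0.36278379 0.0166126  0.04      ]
tweezer [0.56858689 0.23045453 0.005     ] pink [0.34336565 0.28084931 0.136     ] [0.36716415 0.19224594 0.136     ]
bowl rim [0.53322779 0.35542079 0.1       ] [0.52944233 0.33711237 0.15      ]
```

```bash
cat >> h.py <<'E'
def lin(targets,s=None):
    s=s or bot.read_state(); R=s["tcp_rot"]
    for t in targets: print(t,(R.T@(np.array(t)-s["position"])*1000).round(1).tolist())
E
python3 - <<'E'
from h import *
print("bowl",tri((118,316),(117,200)))
lin([(.48,-.25,.33),(.489,.2385,.26)])
E
```

```text
bowl (array([0.53716556, 0.50035936, 0.12204299]), np.float64(0.004246510418501138))
(0.48, -0.25, 0.33) [383.5, -242.8, -107.7]
(0.489, 0.2385, 0.26) [537.7, -706.2, -36.8]
```

>>> play_rows(
  fingers=[0, 0, 0, 0, 0, 0, 0, 0, 0, 0, 0, 0, 0, 0, 0, 0, 0, 0, 0, 0],
  linear=[
    [192, -121, -108],
    [383, -243, -108],
    [383, -243, -108],
    [383, -243, -108],
    [383, -243, -108],
    [383, -243, -108],
    [383, -243, -108],
    [383, -243, -108],
    [383, -243, -108],
    [538, -706, -37],
    [538, -706, -37],
    [538, -706, -37],
    [538, -706, -37],
    [538, -706, -37],
    [538, -706, -37],
    [538, -706, -37],
    [538, -706, -37],
    [538, -706, -37],
    [538, -706, -37],
    [538, -706, -37],
  ],
  rot=[
    [0, 0, 0],
    [0, 0, 0],
    [0, 0, 0],
    [0, 0, 0],
    [0, 0, 0],
    [0, 0, 0],
    [0, 0, 0],
    [0, 0, 0],
    [0, 0, 0],
    [0, 0, 8],
    [0, 0, 16],
    [0, 0, 24],
    [0, 0, 32],
    [0, 0, 36.35],
    [0, 0, 36.35],
    [0, 0, 36.35],
    [0, 0, 36.35],
    [0, 0, 36.35],
    [0, 0, 36.35],
    [0, 0, 36.35],
  ],
)

```text
time_s: 2.1
position: [0.4883, 0.2418, 0.2584]
tcp_rot: [[0.947, -0.321, -0.002], [-0.321, -0.947, 0.001], [-0.002, -0.0, -1.0]]
force: [-0.3, 0.6, 0.7]
opening: 1.001
```

Run:
```python
from h import *
im=capture("scene"); cv2.imwrite("pics/s1.png",cv2.resize(im[120:360,120:400,::-1],None,fx=2.4,fy=2.4,interpolation=cv2.INTER_CUBIC))
s=bot.read_state(); print(s["time_s"],s["position"],s["tcp_rot"].round(3).tolist(),s["joint_positions"],s["force"])
lin([(.489,.2385,.119)],s)
```

```text
2.15 [0.48845151 0.2419711  0.25839129] [[0.947, -0.321, -0.002], [-0.321, -0.947, 0.001], [-0.002, -0.001, -1.0]] [1.45440864e+01 2.16518541e+01 9.11274346e+01 1.12799921e-01
 6.72881218e+01 1.23232578e+02] [ 0.49065743  0.74691795 -0.59236482]
(0.489, 0.2385, 0.119) [1.9, 3.2, 139.4]
```

View pics/s1.png

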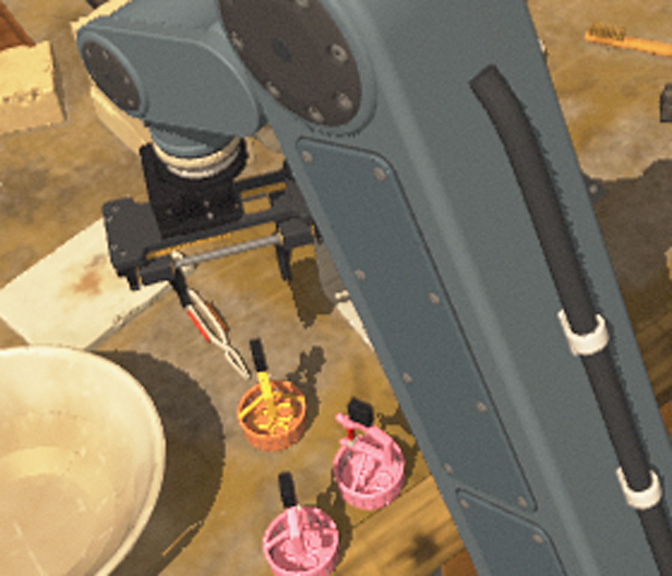

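>>> play_rows(
  fingers=[0, 0, 0, 0, 0],
  linear=[
    [1, 3, 30],
    [1, 3, 60],
    [1, 3, 80],
    [1, 3, 80],
    [1, 3, 80],
  ],
  rot=[
    [0, 0, 0],
    [0, 0, 0],
    [0, 0, 0],
    [0, 0, 0],
    [0, 0, 0],
  ],
)

```text
time_s: 2.65
position: [0.4897, 0.2336, 0.1798]
tcp_rot: [[0.945, -0.327, -0.0], [-0.327, -0.945, -0.0], [-0.0, 0.001, -1.0]]
force: [0.4, -0.2, 0.6]
opening: 0.997
```

Run:
```python
from h import *
im=capture("top"); cv2.imwrite("pics/t1.png",cv2.resize(im[140:290,140:290,::-1],None,fx=4,fy=4,interpolation=cv2.INTER_CUBIC))
im=capture("scene"); cv2.imwrite("pics/s2.png",cv2.resize(im[210:330,170:290,::-1],None,fx=5,fy=5,interpolation=cv2.INTER_CUBIC))
s=bot.read_state(); print(s["time_s"],s["position"],s["tcp_rot"].round(4).tolist(),s["qvel"].round(2))
lin([(.489,.2385,.119)],s)
```

```text
2.75 [0.49055585 0.23423498 0.18089864] [[0.9453, -0.3263, 0.0026], [-0.3263, -0.9453, 0.0005], [0.0023, -0.0013, -1.0]] [ 0.37 -0.45 -0.21  0.05 -0.15  0.11]
(0.489, 0.2385, 0.119) [-3.0, -3.4, 61.9]
```

View pics/t1.png

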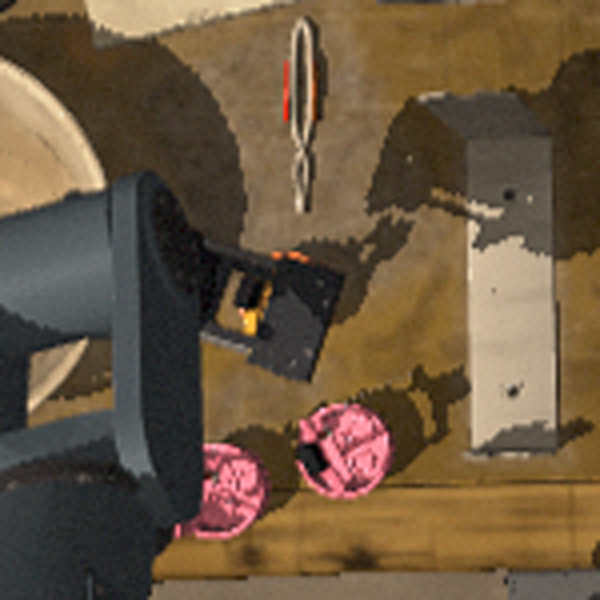

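View pics/s2.png

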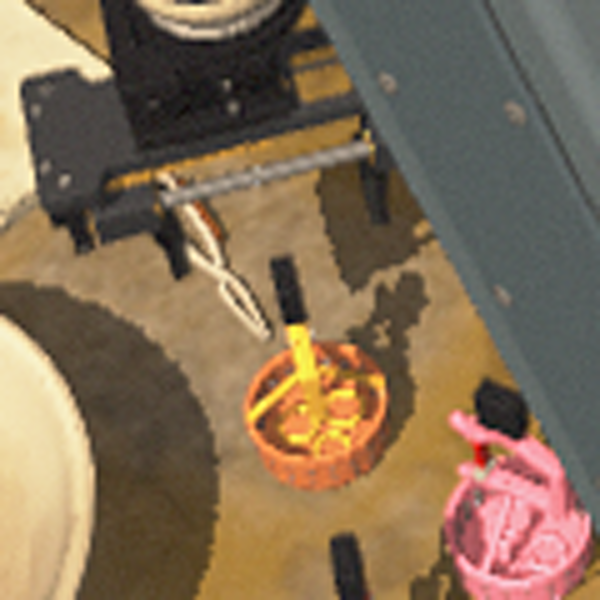

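>>> play_rows(
  fingers=[0, 0, 0, 0, 0, 0, 200, 200, 200, 200, 200, 255, 255, 255, 255, 255, 255],
  linear=[
    [-1.5, -3.5, 20],
    [-1.5, -3.5, 40],
    [-1.5, -3.5, 61],
    [-1.5, -3.5, 61],
    [-1.5, -3.5, 61],
    [-1.5, -3.5, 61],
    [-1.5, -3.5, 61],
    [-1.5, -3.5, 61],
    [-1.5, -3.5, 61],
    [-1.5, -3.5, 61],
    [-1.5, -3.5, 61],
    [-1.5, -3.5, 61],
    [-1.5, -3.5, 61],
    [-1.5, -3.5, 61],
    [-1.5, -3.5, 61],
    [-1.5, -3.5, 61],
    [-1.5, -3.5, 61],
  ],
  rot=[
    [0, 0, 0],
    [0, 0, 0],
    [0, 0, 0],
    [0, 0, 0],
    [0, 0, 0],
    [0, 0, 0],
    [0, 0, 0],
    [0, 0, 0],
    [0, 0, 0],
    [0, 0, 0],
    [0, 0, 0],
    [0, 0, 0],
    [0, 0, 0],
    [0, 0, 0],
    [0, 0, 0],
    [0, 0, 0],
    [0, 0, 0],
  ],
)

```text
time_s: 4.45
position: [0.4889, 0.2383, 0.1184]
tcp_rot: [[0.946, -0.326, -0.0], [-0.326, -0.946, -0.0], [-0.0, 0.0, -1.0]]
force: [-0.4, -0.4, 0.0]
opening: 0.131
```

Run:
```python
from h import *
im=capture("top"); cv2.imwrite("pics/t2.png",cv2.resize(im[165:265,160:260,::-1],None,fx=6,fy=6,interpolation=cv2.INTER_CUBIC))
im=capture("scene"); cv2.imwrite("pics/s3.png",cv2.resize(im[230:330,180:280,::-1],None,fx=6,fy=6,interpolation=cv2.INTER_CUBIC))
s=bot.read_state(); print(s["time_s"],s["position"],s["tcp_rot"].round(4).tolist(),s["force"],s["opening"],s["joint_positions"])
```

```text
4.55 [0.48884328 0.23827774 0.11839595] [[0.9456, -0.3255, -0.0006], [-0.3255, -0.9456, -0.0003], [-0.0005, 0.0005, -1.0]] [-0.27609025  0.04143151 -0.81385384] 0.13903198874607728 [ 1.42138001e+01  3.25505584e+01  9.92064159e+01 -1.20240098e-02
  4.82798350e+01  1.23215380e+02]
```

View pics/t2.png

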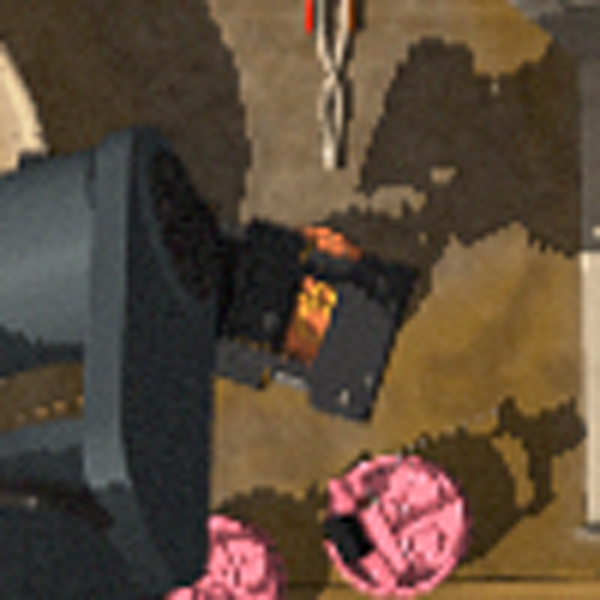

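View pics/s3.png

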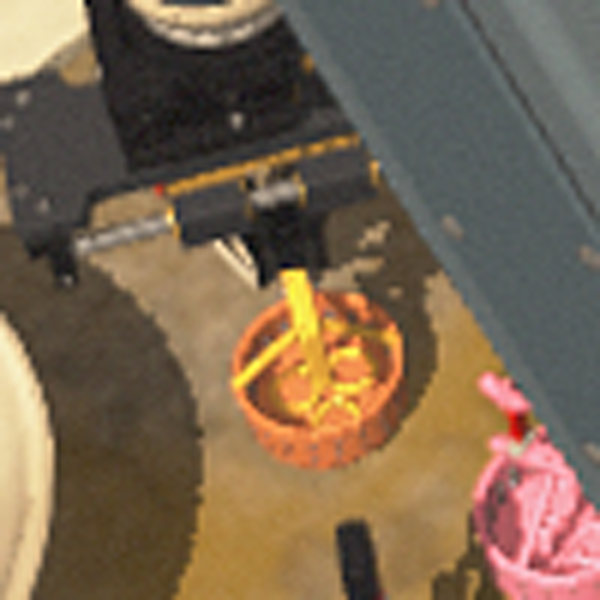

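Run:
```python
from h import *
lin([(.489,.2385,.215),(.465,-.1205,.215)])
```

```text
(0.489, 0.2385, 0.215) [0.0, -0.2, -96.6]
(0.465, -0.1205, 0.215) [94.2, 347.1, -96.5]
```

>>> play_rows(
  fingers=[255, 255, 255, 255, 255, 255, 255, 255, 255, 255, 255, 255, 255, 255, 255, 255, 255, 255, 255, 255],
  linear=[
    [0, 0, -15],
    [0, 0, -40],
    [0, 0, -65],
    [0, 0, -85],
    [0, 0, -96],
    [4, 13, -96],
    [10, 37, -96],
    [18, 67, -96],
    [27, 100, -96],
    [36, 133, -96],
    [45, 166, -96],
    [54, 199, -96],
    [63, 232, -96],
    [71, 262, -96],
    [79, 290, -96],
    [85, 314, -96],
    [90, 333, -96],
    [94, 347, -96],
    [94, 347, -96],
    [94, 347, -96],
  ],
  rot=[
    [0, 0, 0],
    [0, 0, 0],
    [0, 0, 0],
    [0, 0, 0],
    [0, 0, 0],
    [0, 0, -1],
    [0, 0, -2],
    [0, 0, -4],
    [0, 0, -6],
    [0, 0, -8],
    [0, 0, -10],
    [0, 0, -12],
    [0, 0, -14],
    [0, 0, -16],
    [0, 0, -18],
    [0, 0, -19.5],
    [0, 0, -20.3],
    [0, 0, -20.3],
    [0, 0, -20.3],
    [0, 0, -20.3],
  ],
)

```text
time_s: 6.55
position: [0.4646, -0.1197, 0.2142]
tcp_rot: [[1.0, 0.022, -0.001], [0.022, -1.0, 0.001], [-0.001, -0.001, -1.0]]
force: [0.1, 0.3, -2.2]
opening: 0.136
```

Run:
```python
from h import *
im=capture("top"); cv2.imwrite("pics/t3.png",cv2.resize(im[130:250,260:400,::-1],None,fx=5,fy=5,interpolation=cv2.INTER_CUBIC))
im=capture("scene"); cv2.imwrite("pics/s4.png",cv2.resize(im[130:250,240:380,::-1],None,fx=5,fy=5,interpolation=cv2.INTER_CUBIC))
s=bot.read_state(); print(s["time_s"],s["position"],s["tcp_rot"].round(4).tolist(),s["force"],s["opening"],s["qvel"].round(2))
```

```text
6.65 [ 0.46465138 -0.11917023  0.21432192] [[0.9997, 0.0234, -0.0008], [0.0234, -0.9997, 0.001], [-0.0008, -0.001, -1.0]] [-0.76509482  0.94617826 -2.55633363] 0.1372788726232609 [ 0.44 -0.17 -0.1  -0.17 -0.19 -0.17]
```

View pics/t3.png

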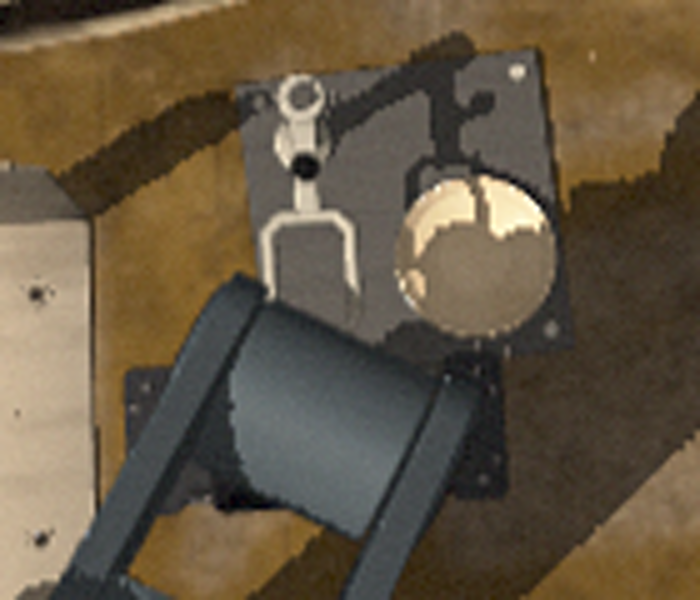

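View pics/s4.png

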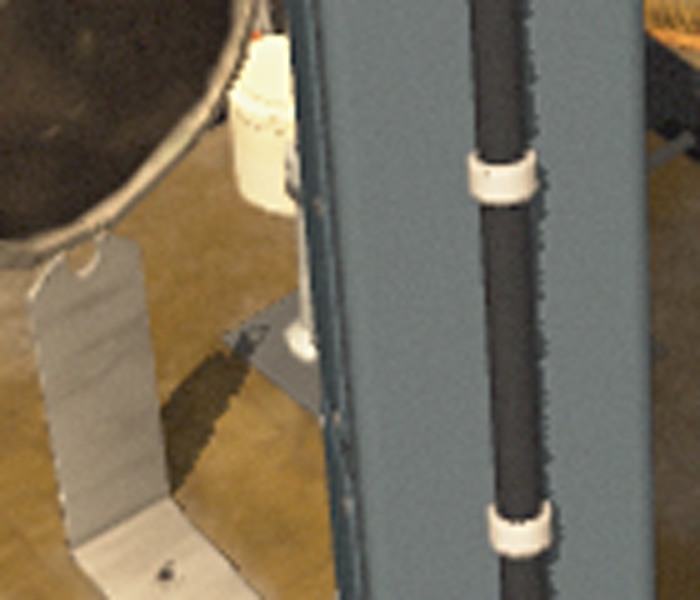

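>>> play_rows(
  fingers=[255, 255, 255, 255, 255, 255, 255, 255, 255, 255, 255, 255],
  linear=[
    [0, 0, 10],
    [0, 0, 20],
    [0, 0, 20],
    [10, 0, 20],
    [20, 0, 20],
    [30, 0, 20],
    [36, 0, 20],
    [42, 0, 20],
    [48, 0, 20],
    [54, 0, 20],
    [60, 0, 20],
    [60, 0, 20],
  ],
  rot=[
    [0, 0, 0],
    [0, 0, 0],
    [0, 0, 0],
    [0, 0, 0],
    [0, 0, 0],
    [0, 0, 0],
    [0, 0, 0],
    [0, 0, 0],
    [0, 0, 0],
    [0, 0, 0],
    [0, 0, 0],
    [0, 0, 0],
  ],
)

```text
time_s: 7.85
position: [0.5256, -0.1186, 0.1941]
tcp_rot: [[1.0, 0.023, 0.0], [0.023, -1.0, 0.001], [0.0, -0.001, -1.0]]
force: [-1.8, 0.4, -5.3]
opening: 0.137
```

Run:
```python
from h import *
im=capture("top"); cv2.imwrite("pics/t4.png",cv2.resize(im[130:250,260:400,::-1],None,fx=5,fy=5,interpolation=cv2.INTER_CUBIC))
s=bot.read_state(); print(s["time_s"],s["position"],s["tcp_rot"].round(4).tolist(),s["force"],s["moment"],s["opening"])
```

```text
7.9 [ 0.52554975 -0.11864738  0.19413477] [[0.9997, 0.0225, 0.0008], [0.0225, -0.9997, 0.0006], [0.0008, -0.0006, -1.0]] [-1.39636107  1.14881678 -6.11823369] [0.19324047 0.28026114 0.00808482] 0.13397871502433129
```

View pics/t4.png

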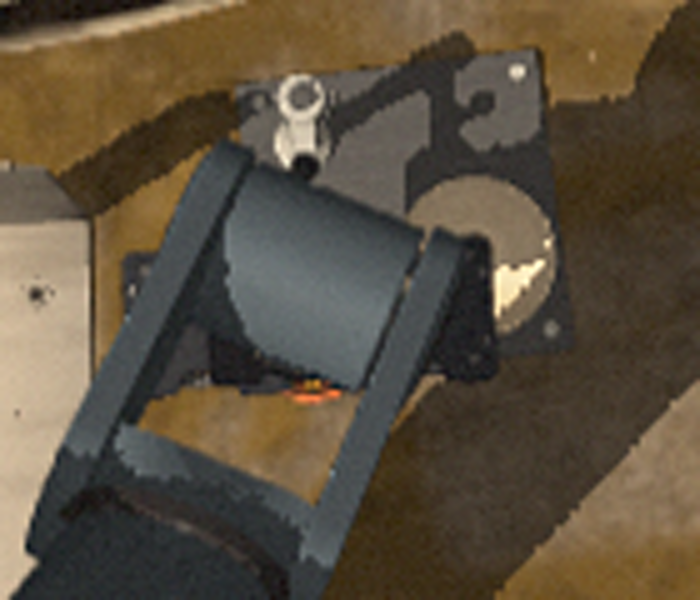

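>>> play_rows(
  fingers=[255, 255, 255, 255, 255, 255, 255],
  linear=[
    [3, 0, 0],
    [6, 0, 0],
    [9, 0, 0],
    [12, 0, 0],
    [14.5, 0, 0],
    [14.5, 0, 0],
    [14.5, 0, 0],
  ],
  rot=[
    [0, 0, 0],
    [0, 0, 0],
    [0, 0, 0],
    [0, 0, 0],
    [0, 0, 0],
    [0, 0, 0],
    [0, 0, 0],
  ],
)

```text
time_s: 8.6
position: [0.5403, -0.1188, 0.1951]
tcp_rot: [[1.0, 0.023, 0.002], [0.023, -1.0, -0.001], [0.002, 0.001, -1.0]]
force: [0.4, 1.0, -2.6]
opening: 0.136
```

>>> play_rows(
  fingers=[255, 255, 255, 255],
  linear=[
    [2, 0, 0],
    [3, 0, 0],
    [3, 0, 0],
    [3, 0, 0],
  ],
  rot=[
    [0, 0, 0],
    [0, 0, 0],
    [0, 0, 0],
    [0, 0, 0],
  ],
)

```text
time_s: 9.0
position: [0.5425, -0.1185, 0.1945]
tcp_rot: [[1.0, 0.023, -0.0], [0.023, -1.0, -0.0], [-0.0, 0.0, -1.0]]
force: [-0.2, -0.4, -3.0]
opening: 0.139
```

Run:
```python
from h import *
s=bot.read_state(); print(s["time_s"],s["position"],s["force"],s["moment"],s["opening"])
```

```text
9.0 [ 0.54245539 -0.11852983  0.19454075] [-0.16340968 -0.39534575 -2.98938032] [0.03238272 0.03295233 0.03706855] 0.13872085356479893
```

>>> play_rows(
  fingers=[255, 255, 255, 255, 255, 255, 255, 255, 255, 255, 255],
  linear=[
    [-5, 0, 0],
    [-10, 0, 0],
    [-14, 0, 0],
    [-14, 0, 0],
    [-14, 0, 4],
    [-14, 0, 8],
    [-14, 0, 12],
    [-14, 0, 15],
    [-14, 0, 17],
    [-14, 0, 17],
    [-14, 0, 17],
  ],
  rot=[
    [0, 0, 0],
    [0, 0, 0],
    [0, 0, 0],
    [0, 0, 0],
    [0, 0, 0],
    [0, 0, 0],
    [0, 0, 0],
    [0, 0, 0],
    [0, 0, 0],
    [0, 0, 0],
    [0, 0, 0],
  ],
)

```text
time_s: 10.1
position: [0.5286, -0.1189, 0.1775]
tcp_rot: [[1.0, 0.023, 0.0], [0.023, -1.0, 0.0], [0.0, -0.0, -1.0]]
force: [0.3, -0.8, -3.0]
opening: 0.13
```

>>> play_rows(
  fingers=[255, 255, 255, 255, 255],
  linear=[
    [0, 0, 2],
    [0, 0, 3],
    [0, 0, 4],
    [0, 0, 4],
    [0, 0, 4],
  ],
  rot=[
    [0, 0, 0],
    [0, 0, 0],
    [0, 0, 0],
    [0, 0, 0],
    [0, 0, 0],
  ],
)

```text
time_s: 10.6
position: [0.5286, -0.1189, 0.1742]
tcp_rot: [[1.0, 0.023, 0.001], [0.023, -1.0, -0.0], [0.001, 0.0, -1.0]]
force: [-0.9, 0.0, 4.1]
opening: 0.137
```

>>> play_rows(
  fingers=[180, 180, 150, 150, 150, 150, 150, 150, 150, 150, 150, 150],
  linear=[
    [0, 0, -1],
    [0, 0, -1],
    [0, 0, -1],
    [0, 0, -1],
    [0, 0, -10],
    [0, 0, -25],
    [0, 0, -45],
    [0, 0, -65],
    [0, 0, -85],
    [0, 0, -105],
    [0, 0, -115],
    [0, 0, -115],
  ],
  rot=[
    [0, 0, 0],
    [0, 0, 0],
    [0, 0, 0],
    [0, 0, 0],
    [0, 0, 0],
    [0, 0, 0],
    [0, 0, 0],
    [0, 0, 0],
    [0, 0, 0],
    [0, 0, 0],
    [0, 0, 0],
    [0, 0, 0],
  ],
)

```text
time_s: 11.8
position: [0.5294, -0.1192, 0.2904]
tcp_rot: [[1.0, 0.023, 0.004], [0.023, -1.0, -0.002], [0.004, 0.002, -1.0]]
force: [0.7, 0.2, -0.5]
opening: 0.415
```

Run:
```python
from h import *
im=capture("top"); cv2.imwrite("pics/t5.png",cv2.resize(im[100:250,240:400,::-1],None,fx=4.5,fy=4.5,interpolation=cv2.INTER_CUBIC))
im=capture("scene"); cv2.imwrite("pics/s5.png",im[:,:,::-1])
s=bot.read_state(); print(s["time_s"],s["position"],s["force"],s["opening"])
```

```text
11.9 [ 0.52807836 -0.11868277  0.28815588] [-1.13919766 -0.31216238 -0.13404994] 0.4113572896802038
```

View pics/t5.png

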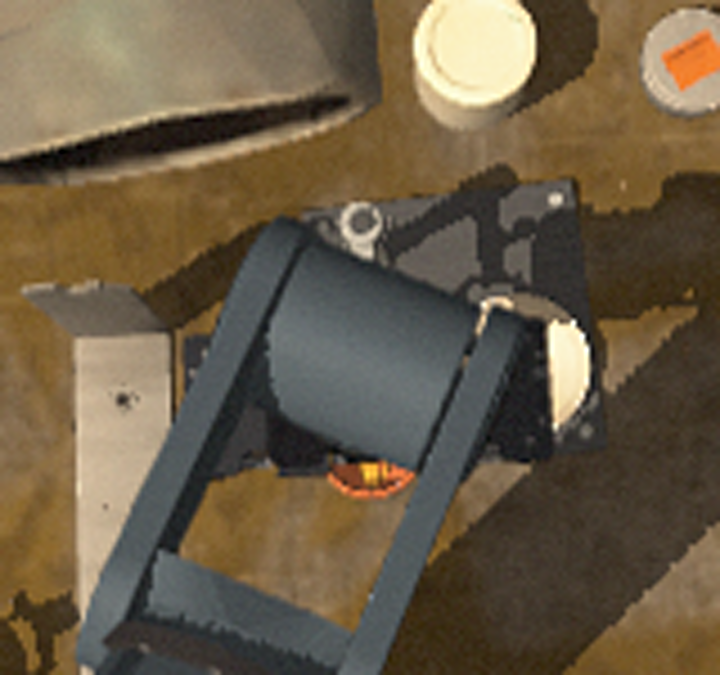

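View pics/s5.png

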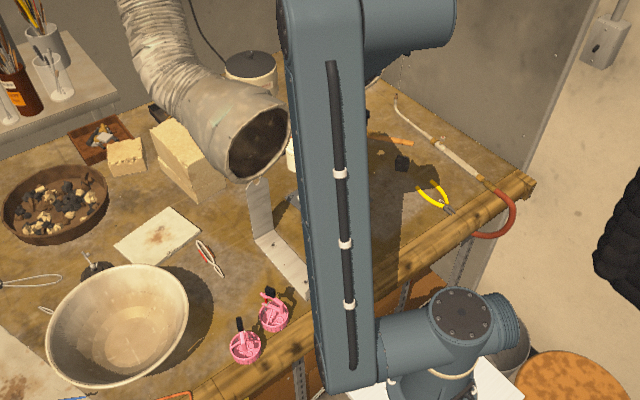

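Fz went from −3 N (weight) to +4 N (seated), and the orange basket stays under the eye at top crop (370,480). Next I'll move to the left of the eye and look before swinging.

Run:
```python
from h import *
lin([(.5625,-.04,.285),(.5625,-.04,.157),(.45,.12,.3)])
```

```text
(0.5625, -0.04, 0.285) [36.2, -77.9, 3.2]
(0.5625, -0.04, 0.157) [36.3, -77.8, 131.2]
(0.45, 0.12, 0.3) [-72.6, -240.4, -11.7]
```

>>> play_rows(
  fingers=[255, 255, 255, 255, 255, 255, 255, 255, 255, 255, 255, 255],
  linear=[
    [0, 30, -20],
    [-10, 70, -20],
    [-20, 110, -20],
    [-30, 150, -20],
    [-40, 190, -20],
    [-50, 230, -20],
    [-60, 270, -20],
    [-70, 310, -20],
    [-80, 340, -20],
    [-80, 360, -20],
    [-80, 360, -20],
    [-80, 360, -20],
  ],
  rot=[
    [0, 0, 0],
    [0, 0, 0],
    [0, 0, 0],
    [0, 0, 0],
    [0, 0, 0],
    [0, 0, 0],
    [0, 0, 0],
    [0, 0, 0],
    [0, 0, 0],
    [0, 0, 0],
    [0, 0, 0],
    [0, 0, 0],
  ],
)

```text
time_s: 13.1
position: [0.4562, -0.4797, 0.3068]
tcp_rot: [[1.0, 0.022, -0.002], [0.022, -1.0, 0.004], [-0.002, -0.004, -1.0]]
force: [0.3, 1.7, -0.5]
opening: 0.008
```

Run:
```python
from h import *
im=capture("top"); a=cv2.resize(im[140:215,290:385,::-1],None,fx=7,fy=7,interpolation=cv2.INTER_CUBIC);cv2.imwrite("pics/t6.png",a)
im=capture("scene"); cv2.imwrite("pics/s6.png",cv2.resize(im[140:240,280:380,::-1],None,fx=6,fy=6,interpolation=cv2.INTER_CUBIC))
s=bot.read_state(); print(s["time_s"],s["position"],s["force"],s["joint_positions"])
```

```text
13.2 [ 0.4567537  -0.47888686  0.30774242] [-0.69352065 -0.07103346 -0.21422082] [-5.60211408e+01  2.89692153e+01  7.02569578e+01  2.21439905e-02
  8.09131479e+01  3.26127785e+01]
```

View pics/t6.png

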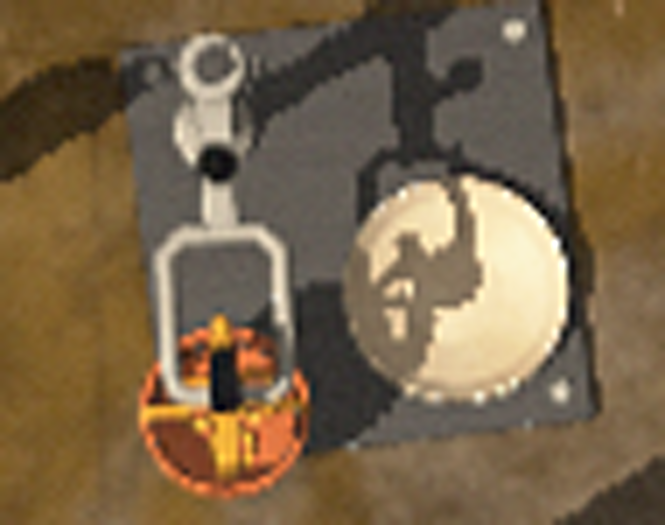

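View pics/s6.png

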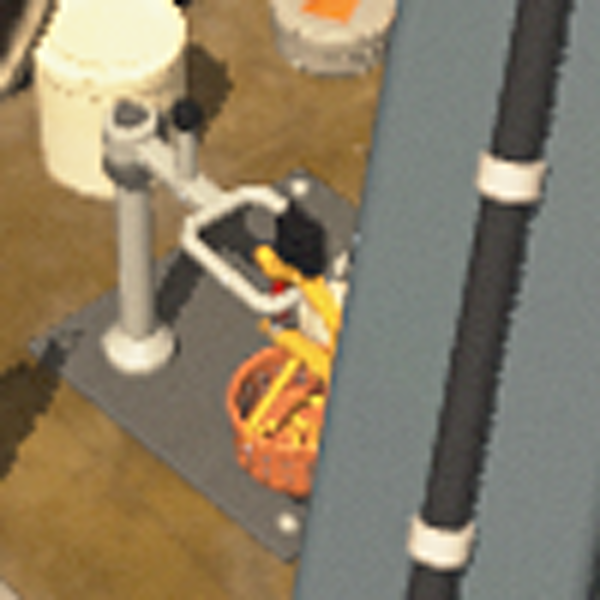

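The basket hangs upright on the bar, with the tab at top crop (222,375) over the outer bar. The red gate is shut between the lips at scene crop (280,290), and the arm is still near 0. Next I'll go to the left side of the eye to push its side rod.

Run:
```python
from h import *
lin([(.5,-.15,.308),(.5625,-.04,.28),(.5625,-.04,.157)])
```

```text
(0.5, -0.15, 0.308) [51.1, -327.8, 0.4]
(0.5625, -0.04, 0.28) [116.2, -436.2, 28.6]
(0.5625, -0.04, 0.157) [116.3, -435.9, 151.6]
```

>>> play_rows(
  fingers=[255, 255, 255, 255, 255, 255, 255, 255, 255, 255, 255, 255, 255, 255, 255, 255, 255, 255, 255, 255],
  linear=[
    [8, -40, 0],
    [16, -80, 0],
    [24, -125, 0],
    [32, -170, 0],
    [38, -215, 0],
    [44, -260, 0],
    [51, -305, 0],
    [65, -345, 0],
    [85, -385, 0],
    [105, -415, 10],
    [116, -436, 20],
    [116, -436, 28],
    [116, -436, 28],
    [116, -436, 55],
    [116, -436, 85],
    [116, -436, 115],
    [116, -436, 140],
    [116, -436, 151],
    [116, -436, 151],
    [116, -436, 151],
  ],
  rot=[
    [0, 0, 0],
    [0, 0, 0],
    [0, 0, 0],
    [0, 0, 0],
    [0, 0, 0],
    [0, 0, 0],
    [0, 0, 0],
    [0, 0, 0],
    [0, 0, 0],
    [0, 0, 0],
    [0, 0, 0],
    [0, 0, 0],
    [0, 0, 0],
    [0, 0, 0],
    [0, 0, 0],
    [0, 0, 0],
    [0, 0, 0],
    [0, 0, 0],
    [0, 0, 0],
    [0, 0, 0],
  ],
)

```text
time_s: 15.2
position: [0.5634, -0.0428, 0.1586]
tcp_rot: [[1.0, 0.022, 0.002], [0.022, -1.0, -0.001], [0.002, 0.001, -1.0]]
force: [-0.8, 0.1, -0.3]
opening: 0.005
```

Run:
```python
from h import *
im=capture("top"); a=cv2.resize(im[130:230,280:390,::-1],None,fx=6,fy=6,interpolation=cv2.INTER_CUBIC);cv2.imwrite("pics/t7.png",a)
im=capture("scene"); cv2.imwrite("pics/s7.png",im[:,:,::-1])
s=bot.read_state(); print(s["time_s"],s["position"],s["force"])
# waypoints: tool in arm frame (-.1,.028+d), from current pose
R=s["tcp_rot"];p=s["position"];post=np.array([.6625,-.1165])
for d in(.012,):
  for th in np.r_[.023,np.arange(.1,.91,.1),.85]:
    c,sn=np.cos(th),np.sin(th); q=post+np.array([[c,-sn],[sn,c]])@[-.1,.028+d]
    print(round(th,3),(R.T@(np.r_[q,.157]-p)*1000).round(1).tolist(),"rot",round(-np.degrees(th-.023),1))
```

```text
15.3 [ 0.56380343 -0.04257062  0.15916416] [ 0.17968493  0.62534293 -0.26252079]
0.023 [-3.0, 36.2, 2.2] rot -0.0
0.1 [-5.8, 44.0, 2.2] rot -4.4
0.2 [-8.5, 54.4, 2.2] rot -10.1
0.3 [-10.1, 65.1, 2.2] rot -15.9
0.4 [-10.7, 75.8, 2.2] rot -21.6
0.5 [-10.2, 86.6, 2.2] rot -27.3
0.6 [-8.6, 97.2, 2.2] rot -33.1
0.7 [-6.0, 107.6, 2.2] rot -38.8
0.8 [-2.3, 117.8, 2.3] rot -44.5
0.9 [2.3, 127.5, 2.3] rot -50.2
0.85 [-0.1, 122.7, 2.3] rot -47.4
```

View pics/t7.png

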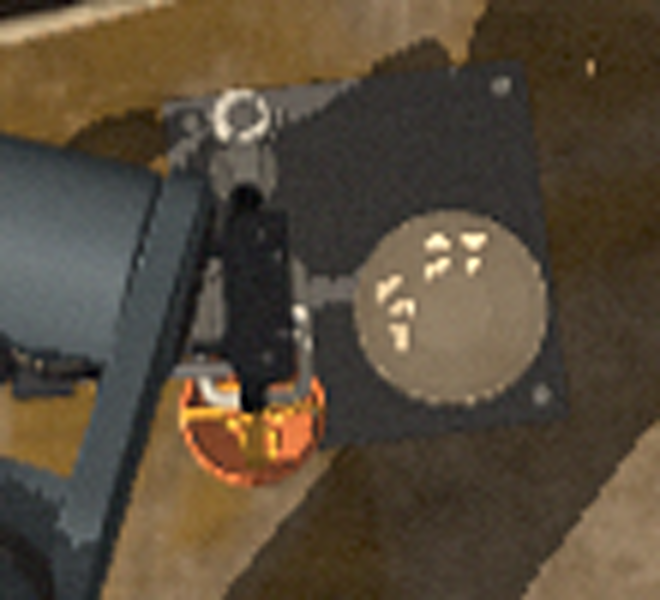

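View pics/s7.png

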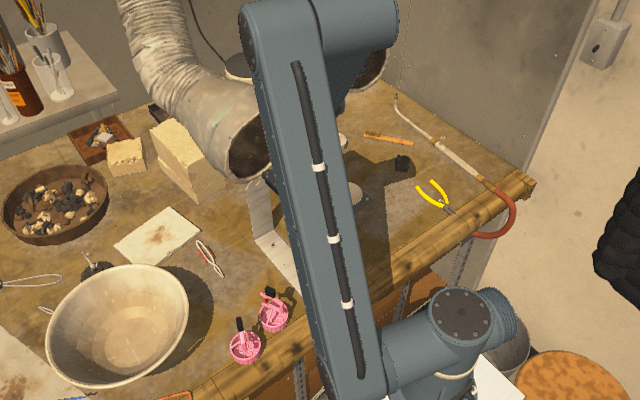

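>>> play_rows(
  fingers=[255, 255, 255, 255, 255, 255, 255, 255, 255, 255, 255, 255, 255, 255, 255, 255, 255, 255, 255, 255],
  linear=[
    [-1, 10, 2],
    [-2, 20, 2],
    [-3, 27, 2],
    [-3, 31, 2],
    [-3, 34, 2],
    [-3, 36, 2],
    [-4, 38, 2],
    [-5, 41, 2],
    [-6, 44, 2],
    [-6.5, 47, 2],
    [-7, 49.5, 2],
    [-8, 52, 2],
    [-8.5, 54.5, 2],
    [-9, 57, 2],
    [-9.5, 60, 2],
    [-10, 62.5, 2],
    [-10, 65, 2],
    [-10.5, 68, 2],
    [-10.5, 70.5, 2],
    [-10.5, 73, 2],
  ],
  rot=[
    [0, 0, 0],
    [0, 0, 0],
    [0, 0, 0],
    [0, 0, 0],
    [0, 0, 0],
    [0, 0, 0],
    [0, 0, -1],
    [0, 0, -2.5],
    [0, 0, -4.4],
    [0, 0, -6],
    [0, 0, -7.4],
    [0, 0, -8.8],
    [0, 0, -10.1],
    [0, 0, -11.6],
    [0, 0, -13.1],
    [0, 0, -14.5],
    [0, 0, -15.9],
    [0, 0, -17.3],
    [0, 0, -18.7],
    [0, 0, -20.1],
  ],
)

```text
time_s: 17.3
position: [0.5537, -0.1155, 0.1555]
tcp_rot: [[0.93, 0.367, -0.001], [0.367, -0.93, 0.0], [-0.0, -0.0, -1.0]]
force: [-1.3, 0.4, -1.0]
opening: 0.007
```

Run:
```python
from h import *
im=capture("top"); a=cv2.resize(im[130:230,280:390,::-1],None,fx=6,fy=6,interpolation=cv2.INTER_CUBIC);cv2.imwrite("pics/t8.png",a)
s=bot.read_state(); print(s["time_s"],s["position"],s["tcp_rot"].round(3).tolist(),s["force"])
R=s["tcp_rot"];p=s["position"];post=np.array([.6625,-.1165]);y0=np.arctan2(R[1,0],R[0,0]);print(y0)
for th in np.r_[.4:.95:.05]:
    c,sn=np.cos(th),np.sin(th); q=post+np.array([[c,-sn],[sn,c]])@[-.1,.028+.012]
    print(round(th,3),(R.T@(np.r_[q,.157]-p)*1000).round(1).tolist(),"rot",round(-np.degrees(th-y0),1))
```

```text
17.35 [ 0.5539063  -0.11593403  0.15549428] [[0.93, 0.367, -0.0], [0.367, -0.93, -0.0], [-0.0, 0.0, -1.0]] [-1.04734467  0.78185398 -0.2357898 ]
0.37587555701864217
0.4 [-0.1, 2.8, -1.5] rot -1.4
0.45 [-1.9, 7.9, -1.5] rot -4.2
0.5 [-3.4, 13.1, -1.5] rot -7.1
0.55 [-4.6, 18.3, -1.5] rot -10.0
0.6 [-5.6, 23.6, -1.5] rot -12.8
0.65 [-6.3, 29.0, -1.5] rot -15.7
0.7 [-6.7, 34.3, -1.5] rot -18.6
0.75 [-6.9, 39.7, -1.5] rot -21.4
0.8 [-6.8, 45.1, -1.5] rot -24.3
0.85 [-6.4, 50.5, -1.5] rot -27.2
0.9 [-5.8, 55.8, -1.5] rot -30.0
```

View pics/t8.png

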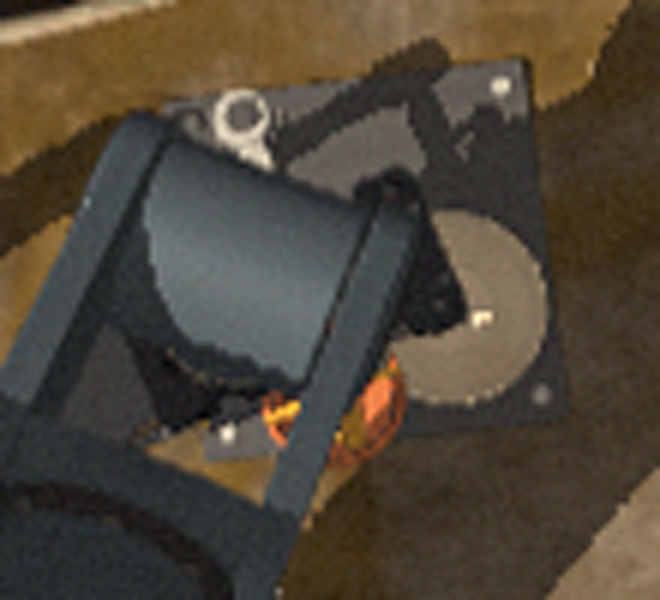

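The arm is turning and the basket is moving along with it, at crop (340,415). I'll continue to about 0.8 rad.

>>> play_rows(
  fingers=[255, 255, 255, 255, 255, 255, 255, 255, 255, 255, 255, 255, 255, 255, 255, 255, 255, 255, 255, 255],
  linear=[
    [0, 2.5, 0],
    [-1, 5, 0],
    [-2, 7.5, 0],
    [-2.5, 10, 0],
    [-3, 12.5, 0],
    [-4, 15, 0],
    [-4.5, 17.5, 0],
    [-5, 20, 0],
    [-5.5, 22.5, 0],
    [-5.5, 25, 0],
    [-6, 27.5, 0],
    [-6.5, 30, 0],
    [-6.5, 32.5, 0],
    [-6.5, 35, 0],
    [-7, 37.5, 0],
    [-7, 40, 0],
    [-7, 42, 0],
    [-7, 43.5, 0],
    [-7, 45, 0],
    [-7, 45, 0],
  ],
  rot=[
    [0, 0, -1.4],
    [0, 0, -2.8],
    [0, 0, -4.2],
    [0, 0, -5.6],
    [0, 0, -7],
    [0, 0, -8.3],
    [0, 0, -9.6],
    [0, 0, -11],
    [0, 0, -12.4],
    [0, 0, -13.6],
    [0, 0, -15],
    [0, 0, -16.3],
    [0, 0, -17.6],
    [0, 0, -19],
    [0, 0, -20.3],
    [0, 0, -21.6],
    [0, 0, -22.6],
    [0, 0, -23.5],
    [0, 0, -24.3],
    [0, 0, -24.3],
  ],
)

```text
time_s: 19.35
position: [0.5641, -0.1601, 0.1556]
tcp_rot: [[0.698, 0.716, 0.001], [0.716, -0.698, -0.0], [0.0, 0.001, -1.0]]
force: [-0.4, 1.5, -0.3]
opening: 0.006
```

Run:
```python
from h import *
im=capture("top"); a=cv2.resize(im[130:230,280:390,::-1],None,fx=6,fy=6,interpolation=cv2.INTER_CUBIC);cv2.imwrite("pics/t9.png",a)
s=bot.read_state(); print(s["time_s"],s["position"],s["tcp_rot"].round(3).tolist(),s["force"])
R=s["tcp_rot"];p=s["position"];post=np.array([.6625,-.1165]);y0=np.arctan2(R[1,0],R[0,0]);print(y0)
for th in np.r_[.8:.95:.03]:
    c,sn=np.cos(th),np.sin(th); q=post+np.array([[c,-sn],[sn,c]])@[-.1,.028+.012]
    print(round(th,3),(R.T@(np.r_[q,.157]-p)*1000).round(1).tolist(),"rot",round(-np.degrees(th-y0),1))
```

```text
19.4 [ 0.56413518 -0.16001494  0.1556389 ] [[0.698, 0.716, 0.001], [0.716, -0.698, -0.0], [0.0, 0.001, -1.0]] [-0.13240665  0.4036483   0.15670401]
0.7976027691479382
0.8 [-0.3, 0.2, -1.4] rot -0.1
0.83 [-1.4, 3.3, -1.4] rot -1.9
0.86 [-2.5, 6.3, -1.4] rot -3.6
0.89 [-3.4, 9.4, -1.4] rot -5.3
0.92 [-4.3, 12.5, -1.4] rot -7.0
```

View pics/t9.png

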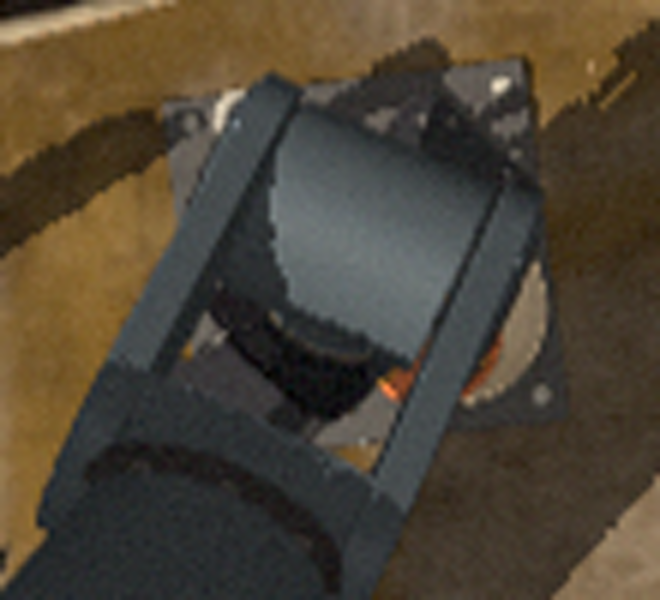

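>>> play_rows(
  fingers=[255, 255, 255, 255],
  linear=[
    [-1, 2, 0],
    [-1.5, 4, 0],
    [-2, 5.5, 0],
    [-2, 5.5, 0],
  ],
  rot=[
    [0, 0, -1],
    [0, 0, -2],
    [0, 0, -3],
    [0, 0, -3],
  ],
)

```text
time_s: 19.8
position: [0.5667, -0.1655, 0.1557]
tcp_rot: [[0.66, 0.752, 0.001], [0.752, -0.66, -0.001], [-0.0, 0.001, -1.0]]
force: [-1.0, 0.0, -0.5]
opening: 0.004
```

>>> play_rows(
  fingers=[255, 255, 255, 255],
  linear=[
    [0, 1.5, 0],
    [0, 3, 0],
    [0, 4, 0],
    [0, 4, 0],
  ],
  rot=[
    [0, 0, 0],
    [0, 0, 0],
    [0, 0, 0],
    [0, 0, 0],
  ],
)

```text
time_s: 20.2
position: [0.5694, -0.1678, 0.1554]
tcp_rot: [[0.66, 0.751, -0.0], [0.751, -0.66, -0.0], [-0.0, 0.0, -1.0]]
force: [-0.9, -0.5, -0.8]
opening: 0.001
```

>>> play_rows(
  fingers=[255, 255, 255, 255],
  linear=[
    [0, 1.5, 0],
    [0, 3, 0],
    [0, 3, 0],
    [0, 3, 0],
  ],
  rot=[
    [0, 0, 0],
    [0, 0, 0],
    [0, 0, 0],
    [0, 0, 0],
  ],
)

```text
time_s: 20.6
position: [0.5717, -0.1696, 0.1555]
tcp_rot: [[0.66, 0.751, 0.0], [0.751, -0.66, 0.0], [0.0, 0.0, -1.0]]
force: [-1.6, 0.5, -0.9]
opening: 0.008
```

Run:
```python
from h import *
im=capture("top"); a=cv2.resize(im[130:230,280:390,::-1],None,fx=6,fy=6,interpolation=cv2.INTER_CUBIC);cv2.imwrite("pics/t10.png",a)
im=capture("scene"); a=cv2.resize(im[130:240,280:400,::-1],None,fx=5,fy=5,interpolation=cv2.INTER_CUBIC);cv2.imwrite("pics/s10.png",a)
s=bot.read_state(); print(s["time_s"],s["position"],s["force"])
```

```text
20.7 [ 0.57169317 -0.16962476  0.15550578] [-0.77658795  0.20203325 -0.86598055]
```

View pics/t10.png

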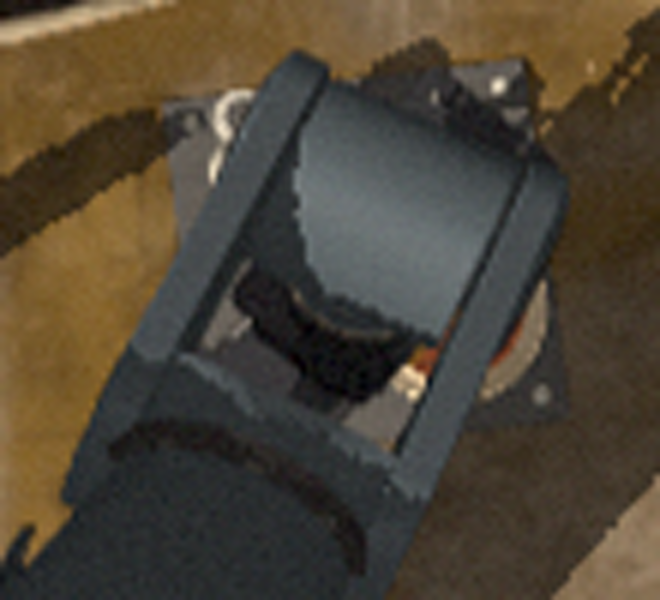

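View pics/s10.png

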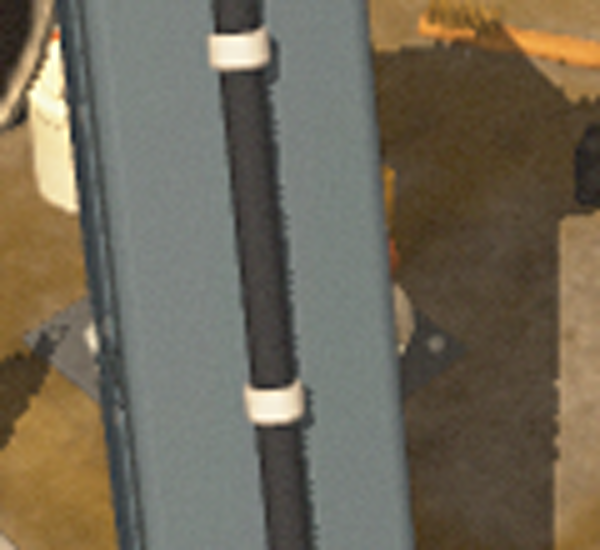

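>>> play_rows(
  fingers=[255, 255, 255, 255],
  linear=[
    [0, 1.5, 0],
    [0, 3, 0],
    [0, 3, 0],
    [0, 3, 0],
  ],
  rot=[
    [0, 0, 0],
    [0, 0, 0],
    [0, 0, 0],
    [0, 0, 0],
  ],
)

```text
time_s: 21.1
position: [0.5743, -0.1718, 0.1556]
tcp_rot: [[0.66, 0.751, 0.001], [0.751, -0.66, -0.0], [0.0, 0.001, -1.0]]
force: [-0.9, 0.5, -0.6]
opening: 0.009
```

The base plate's edges show the stand is yawed about +5°, so the stop should be near 0.93 rad in world terms. I'll continue.

Run:
```python
from h import *
pl=[plane("top",(300+x/7,130+y/7),.008)[:2] for x,y in((475,68),(50,115),(105,535),(525,485))]
for i in range(4):
    e=pl[(i+1)%4]-pl[i]; print(np.linalg.norm(e),np.degrees(np.arctan2(e[1],e[0]))%90)
d=plane("top",(356,181),.026)[:2]; v=d-[.6625,-.1165]; print("dish",d,np.linalg.norm(v),np.arctan2(-v[1],-v[0]))
s=bot.read_state();R=s["tcp_rot"];p=s["position"];post=np.array([.6625,-.1165]);y0=np.arctan2(R[1,0],R[0,0]);print(y0)
for th in np.r_[.8:1.01:.03]:
    c,sn=np.cos(th),np.sin(th); q=post+np.array([[c,-sn],[sn,c]])@[-.1,.028+.010]
    print(round(th,3),(R.T@(np.r_[q,.157]-p)*1000).round(1).tolist(),"rot",round(-np.degrees(th-y0),1))
```

```text
0.2004192627917072 4.599556602270155
0.1989254690132755 5.851673603988132
0.19620381731591063 5.129441212838273
0.19706349569798687 4.635332675249228
dish [ 0.58220196 -0.22850678] 0.13781616427244853 0.9488156459381093
0.8497747927862564
0.8 [1.8, -13.1, -1.4] rot 2.9
0.83 [0.5, -10.2, -1.4] rot 1.1
0.86 [-0.6, -7.2, -1.4] rot -0.6
0.89 [-1.7, -4.2, -1.4] rot -2.3
0.92 [-2.6, -1.1, -1.4] rot -4.0
0.95 [-3.5, 2.0, -1.4] rot -5.7
0.98 [-4.3, 5.1, -1.4] rot -7.5
```

Confirmed: the stand yaw is about 5° and the dish is at 0.94 rad. I'll keep pushing in small steps.

>>> play_rows(
  fingers=[255, 255, 255, 255],
  linear=[
    [-1, 1, 0],
    [-2, 2, 0],
    [-3, 2, 0],
    [-3, 2, 0],
  ],
  rot=[
    [0, 0, -2],
    [0, 0, -4],
    [0, 0, -5],
    [0, 0, -5],
  ],
)

```text
time_s: 21.5
position: [0.574, -0.1754, 0.1558]
tcp_rot: [[0.592, 0.806, 0.002], [0.806, -0.592, -0.001], [0.001, 0.002, -1.0]]
force: [-0.5, 0.9, 0.2]
opening: 0.008
```

>>> play_rows(
  fingers=[255, 255, 255, 255, 255],
  linear=[
    [0, 1, 0],
    [0, 2, 0],
    [0, 3, 0],
    [0, 3, 0],
    [0, 3, 0],
  ],
  rot=[
    [0, 0, 0],
    [0, 0, 0],
    [0, 0, 0],
    [0, 0, 0],
    [0, 0, 0],
  ],
)

```text
time_s: 22.0
position: [0.5744, -0.1759, 0.1555]
tcp_rot: [[0.592, 0.806, -0.003], [0.806, -0.592, 0.002], [-0.0, -0.004, -1.0]]
force: [-3.8, 3.2, 3.5]
opening: 0.005
```

The tool is blocked with about 6 N, so the arm is at its stop. I'll back off gently, go up, and clear out to the right to look.

>>> play_rows(
  fingers=[255, 255, 255, 255, 255, 255, 255, 255, 255, 255, 255, 255],
  linear=[
    [0, -3, 0],
    [0, -10, 0],
    [0, -20, 0],
    [0, -30, 0],
    [0, -35, 0],
    [0, -35, -15],
    [0, -35, -40],
    [0, -35, -70],
    [0, -35, -100],
    [0, -35, -130],
    [0, -35, -150],
    [0, -35, -150],
  ],
  rot=[
    [0, 0, 0],
    [0, 0, 0],
    [0, 0, 0],
    [0, 0, 0],
    [0, 0, 0],
    [0, 0, 0],
    [0, 0, 0],
    [0, 0, 0],
    [0, 0, 0],
    [0, 0, 0],
    [0, 0, 0],
    [0, 0, 0],
  ],
)

```text
time_s: 23.2
position: [0.5492, -0.1569, 0.3089]
tcp_rot: [[0.592, 0.806, 0.007], [0.806, -0.592, -0.004], [0.001, 0.008, -1.0]]
force: [0.1, 0.7, 0.3]
opening: 0.01
```

Run:
```python
from h import *
lin([(.46,-.25,.33),(.40,-.52,.33)])
s=bot.read_state();print(s["position"],s["time_s"])
```

```text
(0.46, -0.25, 0.33) [-127.8, -16.7, -21.3]
(0.4, -0.52, 0.33) [-380.9, 94.8, -20.8]
[ 0.54924731 -0.15693932  0.30894644] 23.2
```

>>> play_rows(
  fingers=[255, 255, 255, 255, 255, 255, 255, 255, 255, 255, 255, 255, 255, 255],
  linear=[
    [-30, -4, -10],
    [-65, -8, -20],
    [-100, -12, -21],
    [-135, -15, -21],
    [-175, 3, -21],
    [-215, 20, -21],
    [-255, 38, -21],
    [-295, 55, -21],
    [-335, 75, -21],
    [-365, 88, -21],
    [-381, 95, -21],
    [-381, 95, -21],
    [-381, 95, -21],
    [-381, 95, -21],
  ],
  rot=[
    [0, 0, 0],
    [0, 0, 0],
    [0, 0, 0],
    [0, 0, 0],
    [0, 0, 0],
    [0, 0, 0],
    [0, 0, 0],
    [0, 0, 0],
    [0, 0, 0],
    [0, 0, 0],
    [0, 0, 0],
    [0, 0, 0],
    [0, 0, 0],
    [0, 0, 0],
  ],
)

```text
time_s: 24.6
position: [0.3992, -0.5174, 0.3264]
tcp_rot: [[0.591, 0.807, -0.0], [0.807, -0.591, 0.002], [0.001, -0.001, -1.0]]
force: [-0.8, -0.4, -0.3]
opening: 0.006
```

Run:
```python
from h import *
im=capture("top"); T=im[:,:,::-1]; cv2.imwrite("pics/t11f.png",T); cv2.imwrite("pics/t11.png",cv2.resize(T[135:220,295:395],None,fx=7,fy=7,interpolation=cv2.INTER_CUBIC))
im=capture("scene"); cv2.imwrite("pics/s11.png",cv2.resize(im[130:240,280:400,::-1],None,fx=5,fy=5,interpolation=cv2.INTER_CUBIC))
s=bot.read_state(); print(s["time_s"],s["position"],s["force"])
post=np.array([.6625,-.1165])
bt=cent(T.max(2)<45,(340,170,372,200)); print("tab?",bt[0],bt[1]); q=plane("top",bt[0],.191)[:2]; v=q-post; print(q,np.linalg.norm(v),np.arctan2(-v[1],-v[0])-.085)
```

```text
24.7 [ 0.39936778 -0.51778472  0.32691993] [-0.85512499  0.30927178  0.00706541]
tab? [358.43333333 175.23333333] [355 173   8   6  30]
[ 0.58069615 -0.22286575] 0.1341847328328281 0.8301950058520161
```

View pics/t11.png

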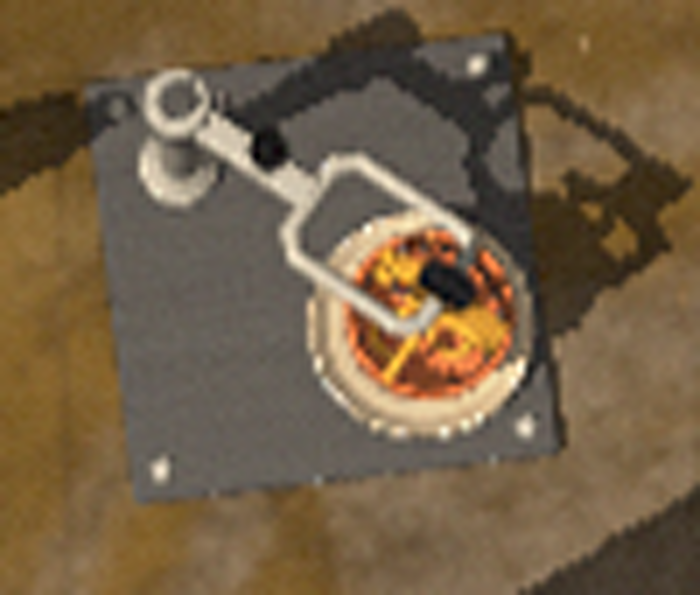

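View pics/s11.png

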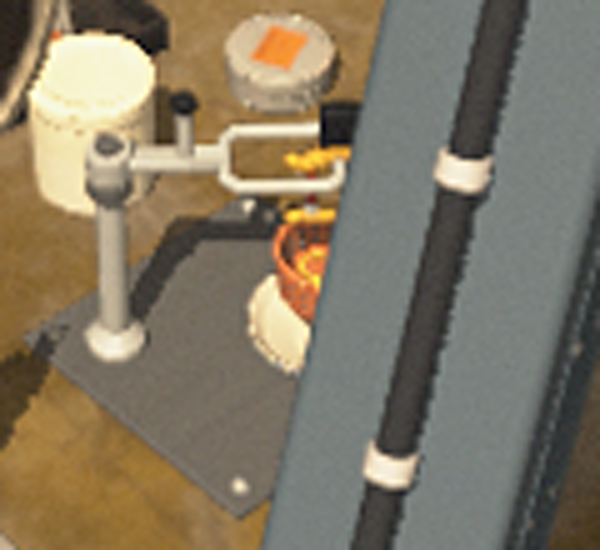

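The basket hangs upright over the dish at top crop (430,310). The arm is at about 0.83 rad, and the red gate shows between the lips at scene crop (312,195). I'll wait for it to settle, then check that it's still.

>>> play_rows(
  fingers=[255, 255, 255, 255, 255, 255, 255, 255, 255, 255, 255, 255, 255, 255, 255, 255, 255, 255, 255, 255],
  linear=[
    [0, 0, 0],
    [0, 0, 0],
    [0, 0, 0],
    [0, 0, 0],
    [0, 0, 0],
    [0, 0, 0],
    [0, 0, 0],
    [0, 0, 0],
    [0, 0, 0],
    [0, 0, 0],
    [0, 0, 0],
    [0, 0, 0],
    [0, 0, 0],
    [0, 0, 0],
    [0, 0, 0],
    [0, 0, 0],
    [0, 0, 0],
    [0, 0, 0],
    [0, 0, 0],
    [0, 0, 0],
  ],
  rot=[
    [0, 0, 0],
    [0, 0, 0],
    [0, 0, 0],
    [0, 0, 0],
    [0, 0, 0],
    [0, 0, 0],
    [0, 0, 0],
    [0, 0, 0],
    [0, 0, 0],
    [0, 0, 0],
    [0, 0, 0],
    [0, 0, 0],
    [0, 0, 0],
    [0, 0, 0],
    [0, 0, 0],
    [0, 0, 0],
    [0, 0, 0],
    [0, 0, 0],
    [0, 0, 0],
    [0, 0, 0],
  ],
)

```text
time_s: 26.7
position: [0.3986, -0.5195, 0.3266]
tcp_rot: [[0.592, 0.806, 0.0], [0.806, -0.592, -0.0], [-0.0, 0.0, -1.0]]
force: [1.2, 0.4, -0.2]
opening: 0.005
```

Run:
```python
from h import *
F=[capture("top")[135:220,295:395].astype(np.float32).mean(2) for _ in range(5)]
for f in F[1:]: print(cv2.phaseCorrelate(F[0],f), np.abs(f-F[0]).max())
f0=cv2.imread("pics/t11f.png")[135:220,295:395].astype(np.float32).mean(2); print(np.abs(f0-F[0])[35:,40:].mean())
h=cv2.cvtColor(cv2.imread("pics/t11f.png"),cv2.COLOR_BGR2HSV); m=(h[...,0]<14)&(h[...,1]>150)&(h[...,2]>90)
pts=np.argwhere(m[160:200,335:375])[:,::-1]+[335,160]; c,r=cv2.minEnclosingCircle(pts.astype(np.float32)); print(c,r,plane("top",c,.085),"dish",plane("top",(356,181),.026))
```

```text
((-0.012324117409583835, -0.0026761230119660695), 0.9991091877884335) 14.666668
((0.010778610706807967, -0.0007597678305444333), 0.9954868195851644) 12.333334
((0.018180184200737415, 0.02135794273757341), 0.9881985750198364) 15.666668
((0.00818064639555871, -0.011901803386408005), 0.986768402841356) 12.666668
2.3362222
(356.0, 179.5) 11.926960945129395 [ 0.58050988 -0.22398645  0.085     ] dish [ 0.58220196 -0.22850678  0.026     ]
```

Still, and about 5 mm from the dish centre. Handing in.

Run:
```python
from rig import bot
print(bot.hand_in())
```

```text
the job is handed in; nothing more can be done
None
```

The copper basket is hooked on the eye and hangs still over the dish, and the job was handed in at about 27 s of the 58 s allowed. I gripped its tab, pressed the hook over the outer bar, seated it and let go. Then I swung the arm to the right by pushing the eye's side rod with closed fingers instead of the push pin, because the fume duct was close to the pin.

**Last checks:**
- **Hooking:** the gate push disappeared once the bar was inside. The wrist force changed from −3 N to +4 N as the hook seated. A picture taken before the swing showed the hook closed around the bar, with the red gate between its lips.
- **Stop:** the tool was blocked with about 6 N, so I take the arm to be at its stop. From the tab's position the arm reads about 0.83 rad, above the 0.79 needed, after allowing for the stand being yawed about 5°. I had missed that yaw when planning the swing, so the push had to go further than planned.
- **Final position:** the basket looks upright, is about 5 mm from the dish centre seen from above, and showed no motion across five pictures. The robot is well clear of it.
- **Less certain:** the robot arm partly hid the hook in the final side view, so the gate's shut state there rests on a small patch of red between the lips. I did not measure the cutters, charcoal and tweezers at the end, but the robot never went near them except above the tweezers' tip while picking up the basket.

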